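Spread two racked plates with the wooden spatula

TASK

The two plates stand back to back in the rack, too close together for their wet backs to dry. Draw the wooden spatula out of the tool block, slide its blade straight down between the two plates, midway across them, until it drags snugly on both, and without forcing it stop there. Finish while still holding the spatula by its handle at that depth, so that the blade keeps the plates spread; don't touch the plates with the fingers, and leave everything else where it stands.

Things in the scene. Friction and masses are not known exactly. Their poses are not given: they have to be found in the camera images.
- rack: Fixed low wooden plate rack, 180 (x) x 114 (y) x 38 mm high: two rails along its x with V notches at x = -63, -21, 21, 63 mm. Origin: centre of its underside, on the slab; z up. The plates stand on edge in the middle notches, square to the rack's x, centred on y = 0. Yaw within 0.35 rad of facing the robot; rack and block may trade sides.
- mouth (a point): Fixed point of the rack, 173 mm above its origin, axes as the rack's: midway between the plates' top edges, level with them. Here the blade goes in, straight down. The rims form a funnel, 45 mm wide at the top, 24 mm deep; below its foot the flat backs (discs 116 mm across) leave a gap of 3.2 to 6 mm, different each time, its middle within 0.8 mm of this point's x = 0.
- plate_near: White melamine side plate, 165 mm across, 21 mm deep, on edge in the notch at rack x = -21 mm, its back (underside) to the other plate. Origin: its bottom edge, 22 mm above the slab; axes as the rack's. It stays in its notch and rocks there on springy rubber: pushed at the funnel's foot (149 mm above the slab) it gives about 0.2 mm per newton, up to 7 mm, and springs back.
- plate_far: The other plate, alike and mirrored, in the notch at rack x = 21 mm. The middle of the gap lies midway between the two plates' origins. A blade snug between both drags upward on the tool with some 3 to 8 N as it is slid down; a side push of the tool along the rack's x means that one plate bears more than the other.
- block: Fixed dark wooden tool block, 110 (x) x 90 (y) x 85 mm high, origin at the centre of its underside. Two slots along its y, 11 x 65 mm and 75 mm deep, open at the top at x = -27 mm (holds the spatula) and x = 27 mm (empty). Yaw differs by up to 0.5 rad.
- spatula: Short pale wooden spatula, 180 mm long, 55 g, blade down and upright in the block's slot. Origin: middle of the blade's lower edge; z up along the handle, y across the blade, x through the thickness. Blade 60 mm wide, a slim wedge, 2.0 mm thick at its lower edge growing evenly to 9.6 mm at 85 mm; neck to 105 mm; straight handle, 14 (x) x 26 (y) mm, from there to the top.
- spatula_tip (a point): The spatula's origin: middle of the blade's lower edge.
- spatula_grip (a point): Point on the handle's axis 140 mm above the blade's edge, 40 mm below its top: a good place to grip, across the 14 mm thickness.
- dispenser: Bystander: empty red plastic sauce dispenser, 60 mm across, 185 mm high, origin under its centre.
- tray: Bystander: aluminium tray lying upside down, 226 x 166 x 38 mm, origin under its centre.
- basket: Bystander: small perforated steel grill basket, 190 x 150 x 61 mm, 242 mm over its handles, origin under its centre.
- mug: Bystander: steel mug, 80 mm across, 85 mm high, origin under its centre.
- tongs: Bystander: steel tongs lying flat, 240 x 60 x 24 mm, origin under the middle.
Things that resemble listed ones, but are neither listed nor needed, are in the scene too. There is more than one size of the rack; the job needs the smaller.

How it is judged:
By the outcome, as a careful person would: the job done as asked, in the order asked, and still so for the second after the job is handed in, while the arm keeps its last pose, push and grip.
It also fails if it takes over 46 s, if anything falls off the work surface, if the arm or the gripper's body presses on something with over 40 N, if the wrist force passes 120 N, or if a joint passes its speed limit or range.

ROBOT

A 7-joint arm with a two-finger parallel gripper is mounted at the origin on the work surface. World frame = base frame: x ahead of the robot, y to its left, z up, the work surface at z = 0. Lengths are in mm, angles in rad, forces in N, time in s.
With the tool pointing down it reaches from about 375 to 925 mm from the base axis. Payload 3.1 kg.
Tool frame: the origin (TCP) lies midway between the tips of the shut fingers; the grasp point (between the pads) lies manip.grip_depth behind it (manip.grip_depth is the distance from the TCP to the grasp point, in mm); x points along the fingers, z is the direction in which the jaws open and shut, and the axes are right-handed (so a half turn about x gives the same grasp; the last joint's range is limited). The gripper opens to 85 mm and grips with 20 to 120 N. Pads are 22 mm wide; open, the fingers measure 114 mm over their backs; the gripper's body (76 mm by 85 mm) begins 54 mm behind the grasp point. The pads swing forward as they close: fully open they stand 13 mm farther back than shut.
Start: joints at [1.24, 0.383, 0.044, 1.598, -0.018, 1.161, -0.05], TCP at [149.977, -632.463, 231.269] pointing down, gripper open.
Joint ranges: [-2.61, 2.61], [-0.41, 2.15], [-1.48, 1.57], [0, 2.5], [-1.57, 4.71], [0.05, 1.97], [-2.85, 2.85]. Speed limits (rad/s): [2.79, 2.79, 3.14, 3.14, 3.14, 3.14, 3.14].

INTERFACE

Orientations are given as a rotation vector (axis times angle).
In Python, from bench import manip gives the robot as it stands. The module is installed in compiled form; this text tells all that it offers.
- The arm moves only by the tool send_rows, never from a script. Its argument "motion" is a list of rows, each a list of 5 numbers: the finger opening in m, from 0 to 0.0854, then the shift along the tool's x, y, z in m, then the turn about the tool's x in degrees. In form: [[fingers, x, y, z, spin], ...]. A call has exactly 8 rows; each row shifts and turns the commanded pose from where the row before left it, along the tool's axes as they then stand; what a row does not reach is not made up. A row lasts 1/8 s, in which the tool goes at most 62.5 mm and 10.7 degrees, less where a joint would pass 70% of its speed; a pose out of reach is approached as far as the arm can. A call with a gripper value outside its range is refused whole. The fingers move at their own pace and stop on an object; the grip force is fixed at half the most. Time passes only in rows, so rows that do not move let the fingers close, or fill a call up. It gives the time, the measured TCP pose, the force and the opening at its end, in the units of the state.
- manip.get_obs(): the state, without advancing time (a new reading comes with each control period).
- manip.read_camera(name): name is "side" or "top" or "wrist"; returns the picture (400x640x3 uint8, red, green, blue); there is no depth.
- manip.get_calibration(name): a dict with "vertical_fov" (degrees; the focal length in pixels is half the picture's height over the tangent of half this angle, whatever the lens; pixels are square), "cx", "cy" (the principal point, pixels), "k1" (the pictures are not rectified: a ray, as slopes to the right and down, at radius r is drawn at 1 + k1 r^2 times it, then the intrinsics apply), "pose" (4x4, takes a point from camera to world coordinates). Camera axes: x right, y down, z forward; pixel columns grow to the right and rows downward; lengths in mm; the calibration is good to about 2 mm. A picture is of the moment at which its call begins: read the wrist's pose just before it. get_calibration takes no time and is no camera call; for the wrist camera it gives the pose at the moment of the call.
- manip.job_done(): hands the job in, once; it reports no verdict.
The state is a dict: "t": time; "joints": joint angles; "qd": joint speeds; "joint_efforts": joint torques, N m; "position": TCP position; "ee_rot": TCP orientation; "ft_force": force on the tool from outside, world axes, zero at the start; "ft_torque": the same for the moment, N m; "width": finger opening in mm.
Only numpy, scipy, OpenCV 4.12 (cv2) and the standard library are available. Lean on these libraries where they do the work, as an engineer would, in place of code of your own. Each camera call takes 0.05 s, during which the arm holds its last target. There are 200 camera calls.

## Working session

There is one attempt and no reset: what is moved stays moved. The work goes in short steps, Python scripts to look and compute and a tool call to move; the robot and the scene stay as the last step left them, time stands still between calls to the robot, and variables do not carry over. Pictures are saved under pics/ and viewed, about 8 in all and at most 12, crops included, and the job is handed in when it is done.

Besides the shell and the picture viewer there is one more tool, called after "Call:" in YAML: its name, and indented under it one key for each argument. send_rows: Moves the arm, as the interface text tells. Its arguments: {"type":"object","properties":{"motion":{"type":"array"}},"required":["motion"]}

```bash
mkdir -p pics; cat > h.py <<'E'
import numpy as np, cv2
from bench import manip
def K(n):
    c=manip.get_calibration(n); f=200/np.tan(np.radians(c['vertical_fov'])/2); return c,f
def ray(n,u,v,pose=None):
    c,f=K(n); P=np.array(c['pose'] if pose is None else pose)
    d=np.array([(u-c['cx'])/f,(v-c['cy'])/f]); s=d.copy()
    for _ in range(30): s=d/(1+c['k1']*(s@s))
    return P[:3,3],P[:3,:3]@np.array([s[0],s[1],1])
def onz(n,u,v,z,pose=None):
    o,d=ray(n,u,v,pose); return o+d*(z-o[2])/d[2]
def proj(n,p,pose=None):
    c,f=K(n); P=np.array(c['pose'] if pose is None else pose)
    q=P[:3,:3].T@(np.array(p,float)-P[:3,3]); s=q[:2]/q[2]; s=s*(1+c['k1']*(s@s)); return np.array([c['cx']+f*s[0],c['cy']+f*s[1]])
def snap(n,f):
    im=manip.read_camera(n); cv2.imwrite('pics/'+f,im[:,:,::-1]); return im
E
python3 - <<'E'
from h import *
np.set_printoptions(precision=3,suppress=True)
for n in('top','side'):
    snap(n,n+'0.png'); c,f=K(n);print(n,f,c)
print(K('wrist')); print(manip.get_obs(),manip.grip_depth)
E
```

```text
top 433.48173125970925 {'vertical_fov': 49.53535400095684, 'cx': 320.93519769210764, 'cy': 201.10767988096285, 'k1': -0.019135903553032567, 'pose': array([[  -0.015,   -0.998,    0.062,  425.434],
       [  -1.   ,    0.016,    0.003,    1.079],
       [  -0.004,   -0.062,   -0.998, 1291.815],
       [   0.   ,    0.   ,    0.   ,    1.   ]])}
side 452.98237182921207 {'vertical_fov': 47.644670322492615, 'cx': 327.4010346673463, 'cy': 202.6909361194097, 'k1': -0.018692596472136076, 'pose': array([[  -0.851,   -0.4  ,    0.339,   85.542],
       [  -0.524,    0.652,   -0.548,  682.817],
       [  -0.002,   -0.645,   -0.765, 1058.307],
       [   0.   ,    0.   ,    0.   ,    1.   ]])}
({'vertical_fov': 64.40881983092542, 'cx': 316.09105223157616, 'cy': 202.5854086015296, 'k1': -0.017327630162705974, 'pose': array([[   0.23 ,   -0.923,   -0.309,  228.995],
       [  -0.973,   -0.219,   -0.071, -613.422],
       [  -0.002,    0.317,   -0.948,  373.137],
       [   0.   ,    0.   ,    0.   ,    1.   ]])}, np.float64(317.5404062235141))
{'t': 0.1, 'joints': array([ 1.24 ,  0.384,  0.044,  1.599, -0.018,  1.161, -0.05 ]), 'qd': array([ 0.001, -0.   ,  0.   , -0.005,  0.001,  0.001,  0.002]), 'joint_efforts': array([  0.002, -43.473,   1.029, -25.046,   0.011,   0.005,  -0.   ]), 'position': array([ 149.75 , -631.629,  230.   ]), 'ee_rot': array([ 1.037,  1.312, -1.035]), 'ft_force': array([-0.094, -0.982,  0.382]), 'ft_torque': array([-0.011,  0.001, -0.057]), 'width': 85.52253844752455} 18.700000000000003
```

View pics/top0.png

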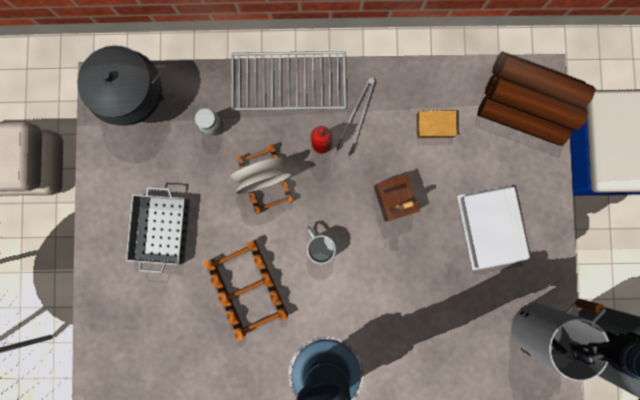

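View pics/side0.png

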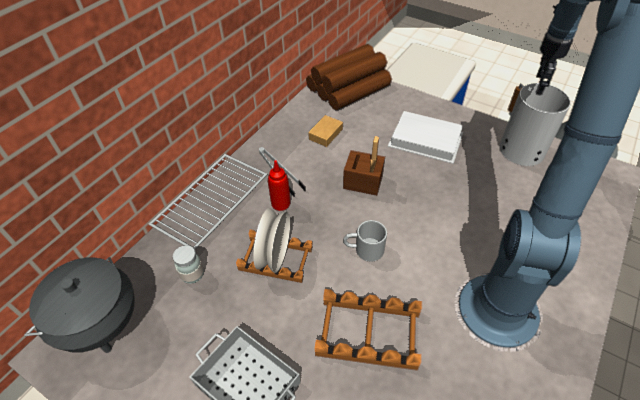

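```bash
python3 - <<'E'
from h import *
im=cv2.imread('pics/top0.png'); s=cv2.imread('pics/side0.png')
a=cv2.resize(im[135:225,220:310],None,fx=4.4,fy=4.4,interpolation=cv2.INTER_CUBIC)
b=cv2.resize(im[160:230,365:435],(396,396),interpolation=cv2.INTER_CUBIC)
cv2.imwrite('pics/c1.png',np.hstack([a,b]))
for uv in [(262,178),(397,197)]: print(onz('top',*uv,85))
E
```

```text
[567.8504013  168.76298534  85.        ]
[ 508.58196245 -207.74473817   85.        ]
```

View pics/c1.png

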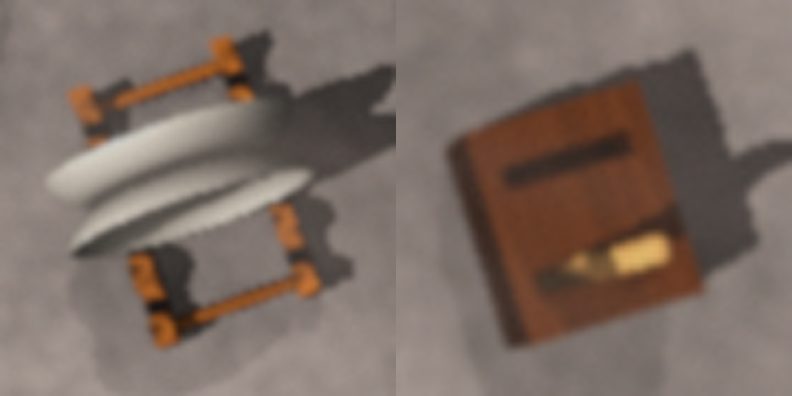

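```bash
python3 - <<'E'
from h import *
np.set_printoptions(precision=1,suppress=True)
b=lambda x,y:((x-396+.5)/5.657+364.5,(y+.5)/5.657+159.5)
a=lambda x,y:((x+.5)/4.4+219.5,(y+.5)/4.4+134.5)
C=np.array([onz('top',*b(*p),85)[:2] for p in [(462,146),(641,82),(702,290),(522,346)]])
print(C,C.mean(0)); print([np.linalg.norm(C[i]-C[i-1]) for i in range(4)])
S=np.array([onz('top',*b(*p),85)[:2] for p in [(505,178),(632,143)]]);print('empty slot',S.mean(0),S)
H=np.array([onz('top',*b(*p),190 if 0 else 170)[:2] for p in [(640,255)]]);print('handle top',H)
h=lambda P,Q:np.arctan2(-(Q-P)[0],(Q-P)[1])
print('yaw',h(S[1],S[0]),h(C[1],C[0]),h(C[2],C[3]))
R=np.array([onz('top',*a(*p),25)[:2] for p in [(90,107),(228,58),(308,278),(163,330)]])
print(R,R.mean(0),h(R[1],R[0]),h(R[2],R[3]),[np.linalg.norm(R[i]-R[i-1]) for i in range(4)])
im=manip.read_camera('side'); hsv=cv2.cvtColor(im,cv2.COLOR_RGB2HSV)
for n,m in (('yellow',cv2.inRange(hsv,(18,90,120),(35,255,255))),):
    k,_,st,ce=cv2.connectedComponentsWithStats(m)
    print([(x.tolist(),c) for x,c in zip(st[1:],ce[1:]) if x[4]>20])
E
```

```text
[[ 542.  -150.6]
 [ 572.4 -240. ]
 [ 469.  -267.2]
 [ 442.8 -177.8]] [ 506.5 -208.9]
[np.float64(102.83859770229203), np.float64(94.41377442597579), np.float64(106.96948801081825), np.float64(93.09926010416372)]
empty slot [ 534.  -203.1] [[ 525.8 -171.5]
 [ 542.2 -234.7]]
handle top [[ 482.4 -220.3]]
yaw 0.2534648259593568 0.3281577925734223 0.2846711810424224
[[632.5 241.5]
 [664.2 148.6]
 [515.3  96.5]
 [482.1 193.4]] [573.5 170. ] 0.3282025441441516 0.32974325307529795 [np.float64(157.91503875484378), np.float64(98.12996561347168), np.float64(157.73608647179358), np.float64(102.41637098428238)]
[([310, 117, 22, 20, 109], array([319.4, 127. ]))]
```

```bash
cat >> h.py <<'E'
from scipy.spatial.transform import Rotation as Ro
def plan(target,yaw=None):
    o=manip.get_obs(); R=Ro.from_rotvec(o['ee_rot']).as_matrix(); print('t',round(o['t'],2),'pos',o['position'].round(1),'F',o['ft_force'].round(1),'w',round(o['width'],1))
    print('R',R.round(3).tolist()); print('j',o['joints'].round(2))
    print('tool delta mm',(R.T@(np.array(target)-o['position'])).round(1))
    if yaw is not None:
        for s in(0,np.pi):
            d=np.array([np.cos(yaw+s),np.sin(yaw+s),0]); b=R.T@d
            print('spin deg',np.degrees(np.arctan2(-b[1],b[2])).round(1))
E
python3 -c "
from h import *
plan((481,-216,330),0.285)"
```

```text
t 0.15 pos [ 149.8 -631.7  230.2] F [-0.1 -0.3  0.4] w 85.5
R [[-0.001, 0.973, 0.231], [0.002, 0.231, -0.973], [-1.0, -0.0, -0.002]]
j [ 1.24  0.38  0.04  1.6  -0.02  1.16 -0.05]
tool delta mm [ -99.2  418.2 -328.3]
spin deg -93.0
spin deg 87.0
```

Call:
send_rows:
  motion:
    - [0.085,-0.02,0,0,-10.5]
    - [0.085,-0.02,0,0,-10.5]
    - [0.085,-0.02,0,0,-10.5]
    - [0.085,-0.02,0,0,-10.5]
    - [0.085,-0.02,0,0,-10.5]
    - [0.085,0,0,0,-10.5]
    - [0.085,0,0,0,-10.5]
    - [0.085,0,0,0,-10.5]

```text
t: 1.15
position: [149.8, -632.2, 330.7]
ee_rot: [-0.104, 1.568, 0.106]
ft_force: [0.2, 0.7, 0.5]
width: 85.5
```

```bash
python3 -c "
from h import *
plan((481,-216,330),0.285)"
```

```text
t 1.15 pos [ 149.8 -632.2  330.7] F [0.2 0.7 0.5] w 85.5
R [[-0.0, -0.134, 0.991], [0.001, 0.991, 0.134], [-1.0, 0.001, -0.0]]
j [ 1.41  0.33 -0.17  1.47  0.06  1.35  1.37]
tool delta mm [  1.  368.1 383.9]
spin deg -8.6
spin deg 171.4
```

Call:
send_rows:
  motion:
    - [0.085,0,0.043,0.044,0]
    - [0.085,0,0.043,0.044,0]
    - [0.085,0,0.043,0.044,0]
    - [0.085,0,0.043,0.044,0]
    - [0.085,0,0.043,0.044,0]
    - [0.085,0,0.043,0.044,0]
    - [0.085,0,0.043,0.044,0]
    - [0.085,0,0.043,0.044,-8.5]

```text
t: 2.15
position: [455.8, -244.6, 331.1]
ee_rot: [-0.22, 1.56, 0.219]
ft_force: [1.2, -0.3, -0.4]
width: 84.9
```

```bash
python3 -c "
from h import *
plan((481,-216,300),0.285)"
```

```text
t 2.15 pos [ 455.8 -244.6  331.1] F [ 1.2 -0.3 -0.4] w 84.9
R [[-0.0, -0.276, 0.961], [-0.001, 0.961, 0.276], [-1.0, -0.0, -0.0]]
j [ 0.92  0.09 -0.54  1.76  0.05  1.3   0.66]
tool delta mm [31.1 20.6 32.1]
spin deg -0.3
spin deg 179.7
```

Call:
send_rows:
  motion:
    - [0.085,0.01,0.01,0.012,0]
    - [0.085,0.01,0.01,0.012,0]
    - [0.085,0.01,0,0.008,0]
    - [0.085,0,0,0,0]
    - [0.085,0,0,0,0]
    - [0.085,0,0,0,0]
    - [0.085,0,0,0,0]
    - [0.085,0,0,0,0]

```text
t: 3.15
position: [480.4, -218.5, 301.6]
ee_rot: [-0.217, 1.56, 0.216]
ft_force: [0.0, -0.2, 0.5]
width: 84.9
```

```bash
python3 - <<'E'
from h import *
plan((481,-216,131),0.285)
c=manip.get_calibration('wrist')['pose']; np.save('w1.npy',c); snap('wrist','w1.png')
for p in [(481,-216,190),(481,-216,85)]: print(proj('wrist',p,c))
E
```

```text
t 3.15 pos [ 480.4 -218.5  301.6] F [ 0.  -0.2  0.5] w 84.9
R [[0.0, -0.273, 0.962], [-0.0, 0.962, 0.273], [-1.0, -0.0, 0.0]]
j [ 0.87  0.13 -0.57  1.78  0.08  1.25  0.56]
tool delta mm [170.6   2.4   1.2]
spin deg -0.5
spin deg 179.5
[317.82437072 195.47928698]
[317.3446531  168.49301337]
```

View pics/w1.png

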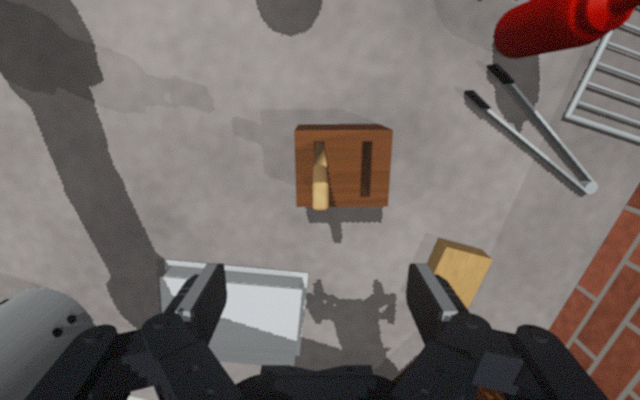

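```bash
python3 - <<'E'
from h import *
c=np.load('w1.npy'); im=cv2.imread('pics/w1.png'); h=cv2.cvtColor(im,cv2.COLOR_BGR2HSV)
m=cv2.inRange(h,(14,70,130),(30,200,255)); m[:120]=0;m[225:]=0;m[:,:290]=0;m[:,400:]=0
for r in range(140,214,4):
    x=np.where(m[r])[0]; print(r,(x.min(),x.max(),len(x)) if len(x) else '',end=' ')
# block top face edges
print()
b=cv2.inRange(h,(0,80,40),(14,255,255)); b[:110]=0;b[225:]=0;b[:,:285]=0;b[:,400:]=0
for r in (140,155,170,185,198):
    x=np.where(b[r])[0]; print(r,x.min(),x.max())
d=cv2.cvtColor(im,cv2.COLOR_BGR2GRAY)
for r in (145,155,165,175,185,193): x=np.where(d[r,350:380]<45)[0]+350; print('slot',r,x.min() if len(x) else 0,x.max() if len(x) else 0)
cv2.imwrite('pics/w1c.png',cv2.resize(im[115:220,285:400],None,fx=5,fy=5,interpolation=cv2.INTER_CUBIC))
E
```

```text
140  144  148  152  156 (np.int64(322), np.int64(324), 3) 160 (np.int64(320), np.int64(326), 7) 164 (np.int64(318), np.int64(326), 9) 168 (np.int64(314), np.int64(320), 6) 172 (np.int64(314), np.int64(321), 8) 176 (np.int64(314), np.int64(322), 9) 180 (np.int64(314), np.int64(323), 10) 184 (np.int64(312), np.int64(327), 16) 188 (np.int64(312), np.int64(327), 16) 192 (np.int64(312), np.int64(327), 16) 196 (np.int64(312), np.int64(327), 16) 200 (np.int64(312), np.int64(327), 16) 204 (np.int64(312), np.int64(327), 16) 208 (np.int64(313), np.int64(326), 14) 212  
140 295 391
155 295 390
170 296 389
185 296 388
198 297 387
slot 145 363 370
slot 155 364 370
slot 165 362 369
slot 175 362 369
slot 185 365 368
slot 193 362 365
```

View pics/w1c.png

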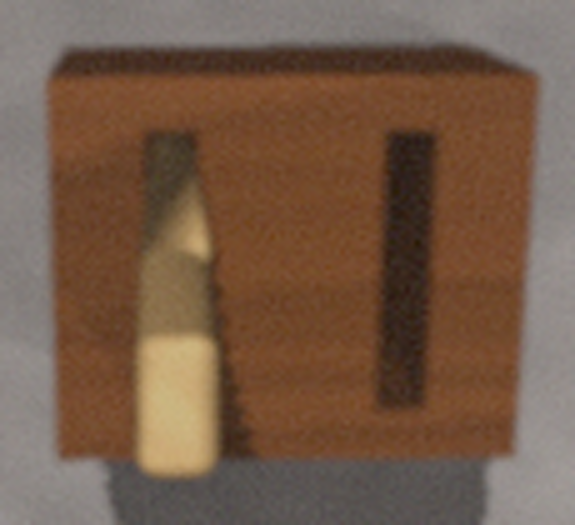

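```bash
python3 - <<'E'
from h import *
c=np.load('w1.npy')
p=onz('wrist',320.0,196.2,190,c);print(p, [np.linalg.norm(onz('wrist',a,196,190,c)-onz('wrist',b,196,190,c)) for a,b in((312.4,328.6),)],np.linalg.norm(onz('wrist',320,182,190,c)-onz('wrist',320,210,190,c)))
q=c[:3,:3]
B=[onz('wrist',285+x/5-.4,115+y/5-.4,85,c) for x,y in((50,75),(537,75),(513,458),(60,458))]
print(np.round(B,1),np.mean(B,0)); d=B[1]-B[0];e=B[2]-B[3];f=B[0]-B[3];print(np.arctan2(d[1],d[0]),np.arctan2(e[1],e[0]),np.arctan2(-f[0],f[1]))
m=np.mean(B,0); print('pred slot',m-27*np.array([np.cos(.28),np.sin(.28),0]))
plan((p[0],p[1],131),.28)
E
```

```text
[ 482.93251224 -216.11191429  190.        ] [np.float64(13.6083114088493)] 24.64025453884524
[[ 444.7 -180.6   85. ]
 [ 548.8 -151.    85. ]
 [ 574.3 -237.5   85. ]
 [ 469.7 -267.1   85. ]] [ 509.34162264 -209.02854819   85.        ]
0.276440948106823 0.27571149884614804 0.2811650136819229
pred slot [ 483.39312581 -216.4901507    85.        ]
t 3.2 pos [ 480.5 -218.4  301.5] F [0.2 0.3 0.3] w 85.1
R [[0.0, -0.273, 0.962], [-0.0, 0.962, 0.273], [-1.0, -0.0, 0.0]]
j [ 0.87  0.13 -0.57  1.78  0.08  1.25  0.56]
tool delta mm [170.5   1.6   2.9]
spin deg -0.2
spin deg 179.8
```

Call:
send_rows:
  motion:
    - [0.085,0.02,0.0016,0.003,0]
    - [0.085,0.04,0,0,0]
    - [0.085,0.04,0,0,0]
    - [0.085,0.04,0,0,0]
    - [0.085,0.02,0,0,0]
    - [0.085,0.01,0,0,0]
    - [0.085,0,0,0,0]
    - [0.085,0,0,0,0]

```text
t: 4.2
position: [484.0, -216.3, 132.5]
ee_rot: [-0.218, 1.558, 0.216]
ft_force: [0.2, 0.3, -0.7]
width: 85.3
```

Call:
send_rows:
  motion:
    - [0.04,0,0,0,0]
    - [0.03,0,0,0,0]
    - [0.02,0,0,0,0]
    - [0.0,0,0,0,0]
    - [0.0,0,0,0,0]
    - [0.0,0,0,0,0]
    - [0.0,0,0,0,0]
    - [0.0,0,0,0,0]

```text
t: 5.2
position: [483.2, -216.0, 131.5]
ee_rot: [-0.217, 1.559, 0.217]
ft_force: [0.1, -0.3, 1.7]
width: 13.3
```

```bash
python3 - <<'E'
from h import *
plan((483,-216,131),.28); c=manip.get_calibration('wrist')['pose']; np.save('w2.npy',c);snap('wrist','w2.png')
E
```

```text
t 5.2 pos [ 483.2 -216.   131.5] F [ 0.1 -0.3  1.7] w 13.3
R [[0.001, -0.273, 0.962], [-0.0, 0.962, 0.273], [-1.0, -0.0, 0.001]]
j [ 0.82  0.33 -0.54  1.95  0.21  0.92  0.45]
tool delta mm [ 0.5  0.1 -0.2]
spin deg -0.2
spin deg 179.8
```

View pics/w2.png

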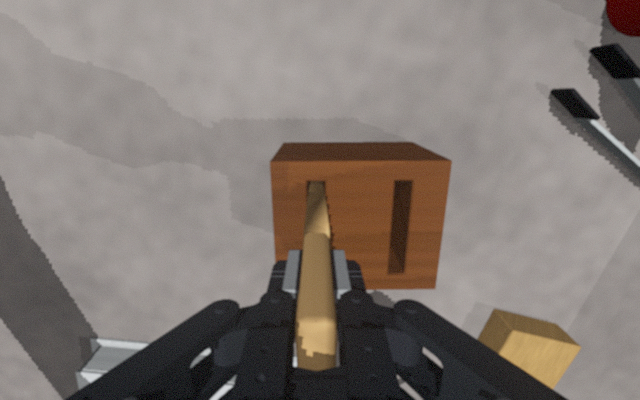

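Call:
send_rows:
  motion:
    - [0.0,-0.005,0,0,0]
    - [0.0,-0.01,0,0,0]
    - [0.0,-0.02,0,0,0]
    - [0.0,-0.03,0,0,0]
    - [0.0,-0.03,0,0,0]
    - [0.0,-0.04,0,0,0]
    - [0.0,-0.04,0,0,0]
    - [0.0,-0.03,0,0,0]

```text
t: 6.25
position: [483.1, -215.8, 338.8]
ee_rot: [-0.218, 1.558, 0.216]
ft_force: [-0.2, 0.9, -0.6]
width: 13.3
```

```bash
python3 - <<'E'
from h import *
plan((574+60*np.sin(.33),170-60*np.cos(.33),336),.325)
E
```

```text
t 6.25 pos [ 483.1 -215.8  338.8] F [-0.2  0.9 -0.6] w 13.3
R [[0.002, -0.273, 0.962], [-0.001, 0.962, 0.273], [-1.0, -0.002, 0.001]]
j [ 0.88  0.11 -0.58  1.73  0.06  1.32  0.57]
tool delta mm [  2.6 286.4 196.1]
spin deg -2.8
spin deg 177.2
```

Call:
send_rows:
  motion:
    - [0.0,0,0.03,0.02,0]
    - [0.0,0,0.045,0.031,0]
    - [0.0,0,0.05,0.034,0]
    - [0.0,0,0.05,0.034,0]
    - [0.0,0,0.045,0.031,0]
    - [0.0,0,0.04,0.028,0]
    - [0.0,0,0.026,0.018,-2.8]
    - [0.0,0,0,0,0]

```text
t: 7.25
position: [592.6, 117.1, 336.6]
ee_rot: [-0.259, 1.555, 0.263]
ft_force: [0.1, 0.2, -0.6]
width: 13.6
```

```bash
python3 - <<'E'
from h import *
plan((574,170,336),.325); c=manip.get_calibration('wrist')['pose']; np.save('w3.npy',c);snap('wrist','w3.png')
print(proj('wrist',(574,170,173),c))
E
```

```text
t 7.25 pos [592.6 117.1 336.6] F [ 0.1  0.2 -0.6] w 13.6
R [[-0.001, -0.326, 0.945], [0.002, 0.945, 0.326], [-1.0, 0.003, 0.0]]
j [ 0.38  0.32 -0.8   1.55  0.23  1.37 -0.11]
tool delta mm [ 0.7 56.1 -0.3]
spin deg 0.4
spin deg -179.6
[315.9873916  125.05422088]
```

View pics/w3.png

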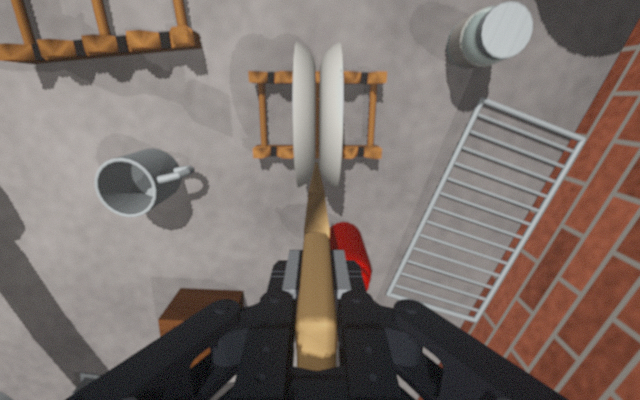

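```bash
python3 - <<'E'
from h import *
c=np.load('w3.npy'); im=cv2.imread('pics/w3.png'); h=cv2.cvtColor(im,cv2.COLOR_BGR2HSV)
cv2.imwrite('pics/w3c.png',cv2.resize(im[30:230,240:400],None,fx=4,fy=4,interpolation=cv2.INTER_CUBIC)[:600+200][:800:1][0:760][:600])
m=cv2.inRange(h,(5,130,60),(20,255,255)); m[:60]=0;m[165:]=0;m[:,:230]=0;m[:,400:]=0
for r in range(68,90,3):
    x=np.where(m[r])[0]; print(r,(x.min(),x.max()) if len(x) else '')
for r in range(140,164,3):
    x=np.where(m[r])[0]; print(r,(x.min(),x.max()) if len(x) else '')
for k in (0,38):
  P=[onz('wrist',u,v,k,c)[:2] for u,v in((248.5,78),(386.5,78),(382.5,152),(251.5,152))]
  print(k,np.round(P,1).tolist(),np.mean(P,0),np.linalg.norm(P[0]-P[1]),np.linalg.norm(P[2]-P[3]),np.linalg.norm(P[0]-P[3]))
  d=P[1]-P[0];e=P[2]-P[3];print(np.arctan2(d[1],d[0]),np.arctan2(e[1],e[0]))
g=cv2.cvtColor(im,cv2.COLOR_BGR2GRAY)
for r in (60,80,100,115,130,150): print(r,g[r,288:350].tolist())
E
```

```text
68 
71 
74 (np.int64(249), np.int64(385))
77 (np.int64(250), np.int64(385))
80 (np.int64(250), np.int64(385))
83 (np.int64(258), np.int64(377))
86 (np.int64(259), np.int64(375))
89 (np.int64(260), np.int64(375))
140 (np.int64(262), np.int64(372))
143 (np.int64(262), np.int64(372))
146 (np.int64(257), np.int64(374))
149 (np.int64(254), np.int64(380))
152 (np.int64(254), np.int64(380))
155 (np.int64(254), np.int64(380))
158 
161 
0 [[467.1, 187.2], [651.5, 250.8], [686.7, 152.0], [499.1, 87.4]] [576.12073586 169.35610011] 195.0717115534219 198.37728991910174 104.85677458503703
0.3319083421565558 0.3318545785155558
38 [[475.0, 187.7], [644.8, 246.3], [677.1, 155.3], [504.4, 95.8]] [575.31955381 171.26437192] 179.62809393476005 182.67197321613105 96.55537650675109
0.3319083421565556 0.3318545785155558
60 [138, 141, 141, 137, 149, 174, 193, 195, 193, 189, 187, 184, 183, 178, 175, 171, 171, 167, 160, 158, 154, 141, 140, 128, 123, 120, 125, 137, 142, 144, 149, 153, 149, 144, 152, 158, 167, 174, 175, 182, 185, 189, 189, 193, 194, 195, 198, 198, 202, 200, 204, 206, 207, 200, 181, 158, 145, 14
[... 861 characters left out ...]
 202, 203, 204, 207, 208, 209, 211, 211, 207, 190, 161, 141, 139, 144, 143, 142, 142]
130 [142, 142, 141, 143, 155, 175, 191, 190, 190, 187, 184, 180, 178, 175, 174, 173, 169, 166, 162, 158, 152, 147, 142, 132, 129, 117, 94, 87, 79, 68, 71, 94, 118, 140, 152, 161, 168, 171, 175, 179, 182, 188, 189, 190, 193, 195, 196, 200, 201, 202, 205, 206, 205, 201, 175, 133, 121, 133, 137, 139, 135, 137]
150 [116, 107, 98, 98, 118, 146, 163, 170, 173, 171, 168, 167, 161, 158, 160, 154, 150, 147, 143, 139, 136, 126, 125, 121, 115, 106, 90, 81, 67, 69, 73, 86, 115, 131, 140, 150, 153, 159, 163, 165, 169, 172, 173, 175, 179, 180, 183, 183, 186, 186, 189, 191, 187, 166, 120, 92, 103, 121, 130, 122, 113, 115]
```

View pics/w3c.png

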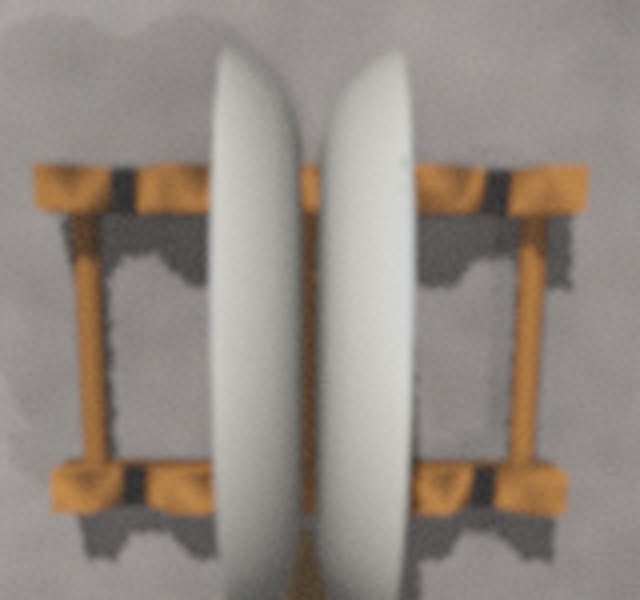

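```bash
python3 - <<'E'
from h import *
c=np.load('w3.npy'); im=cv2.imread('pics/w3.png'); h=cv2.cvtColor(im,cv2.COLOR_BGR2HSV)
T=np.array([592.6,117.1,336.6]); y=np.array([-.326,.945,.003]); z=np.array([.945,.326,0])
p0=T+np.array([0,0,18.7])  # grasp
for d in (40,80,115,140): 
  print(d,[proj('wrist',p0-np.array([0,0,d])+y*s,c).round(1).tolist() for s in(-13,0,13,30)])
m=cv2.inRange(h,(13,60,50),(32,220,255)); m[:150]=0
for r in range(160,345,8):
    x=np.where(m[r,290:345])[0]+290; print(r,x.min() if len(x) else '',x.max() if len(x) else '',end='; ')
print()
for nm,(u,v),zz in(('gap',(317.2,115),149),('rimL',(292.3,115),173),('rimR',(342.7,115),173)):
    p=onz('wrist',u,v,zz,c); d=p-T; print(nm,p.round(1),'tool y,z',round(d@y,2),round(d@z,2))
d=np.array([575.3,171.3,0])-T; print('rack',d@y,d@z)
E
```

```text
40 [[316.5, 266.1], [316.5, 246.1], [316.6, 225.1], [316.6, 196.1]]
80 [[316.5, 237.5], [316.5, 220.4], [316.5, 202.6], [316.5, 178.2]]
115 [[316.4, 219.4], [316.4, 204.2], [316.4, 188.5], [316.4, 167.2]]
140 [[316.4, 209.1], [316.4, 195.0], [316.4, 180.6], [316.4, 161.0]]
160  ; 168 314 317; 176 312 319; 184 310 321; 192 308 322; 200 308 324; 208 307 325; 216 307 327; 224 305 328; 232 305 329; 240 304 328; 248 303 329; 256 301 331; 264 301 331; 272 300 331; 280 299 332; 288 299 333; 296 298 334; 304 297 334; 312 296 335; 320 295 336; 328 295 337; 336 294 338; 344 296 337; 
gap [572.6 177.9 149. ] tool y,z 63.44 0.89
rimL [550.1 171.5 173. ] tool y,z 64.75 -22.45
rimR [594.6 186.8 173. ] tool y,z 64.74 24.62
rack 55.84900000000004 1.320699999999941
```

Call:
send_rows:
  motion:
    - [0.0,0,0.02,0.0015,0]
    - [0.0,0,0.025,0,0]
    - [0.0,0,0.011,0,0]
    - [0.0,0,0,0,0]
    - [0.0,0,0,0,0]
    - [0.0,0.01,0,0,0]
    - [0.0,0.01,0,0,0]
    - [0.0,0,0,0,0]

```text
t: 8.3
position: [576.2, 165.2, 314.4]
ee_rot: [-0.255, 1.559, 0.255]
ft_force: [0.4, -0.4, -0.6]
width: 13.5
```

```bash
python3 - <<'E'
from h import *
plan((575.3+.945*.2,171.3,274),.332); c=manip.get_calibration('wrist')['pose']; np.save('w4.npy',c);a=snap('wrist','w4.png');b=snap('side','s4.png')
t=manip.get_obs()['position']; q=proj('side',t-[0,0,110]).astype(int);print(q)
A=cv2.resize(a[60:260,240:390],(390,520),interpolation=cv2.INTER_CUBIC); B=cv2.resize(b[q[1]-80:q[1]+80,q[0]-60:q[0]+60],(390,520),interpolation=cv2.INTER_CUBIC)
cv2.imwrite('pics/c4.png',np.hstack([A,B])[:,:,::-1])
E
```

```text
t 8.3 pos [576.2 165.2 314.4] F [ 0.4 -0.4 -0.6] w 13.5
R [[-0.003, -0.319, 0.948], [-0.001, 0.948, 0.319], [-1.0, 0.0, -0.003]]
j [ 0.31  0.33 -0.82  1.59  0.25  1.33 -0.21]
tool delta mm [40.4  6.   1.4]
spin deg -0.4
spin deg 179.6
[267 209]
```

View pics/c4.png

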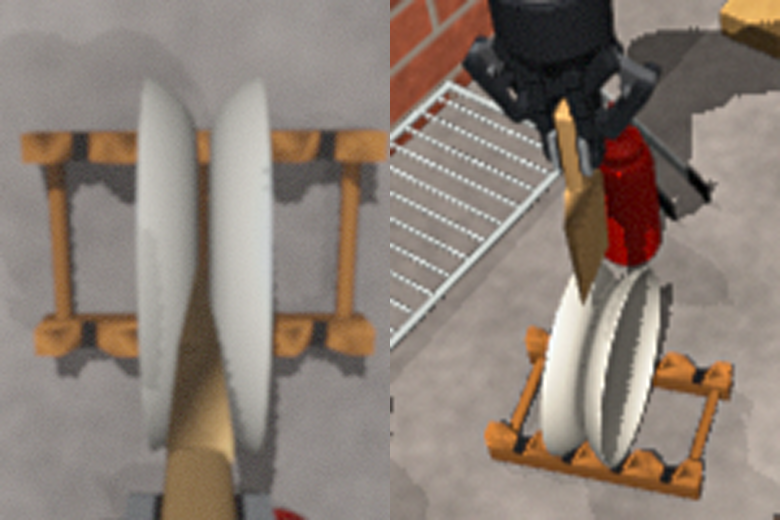

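```bash
python3 - <<'E'
from h import *
c=np.load('w4.npy'); im=cv2.imread('pics/w4.png'); h=cv2.cvtColor(im,cv2.COLOR_BGR2HSV)
o=manip.get_obs();T=o['position'];R=Ro.from_rotvec(o['ee_rot']).as_matrix();y,z=R[:,1],R[:,2]
m=cv2.inRange(h,(8,60,20),(32,255,255))
for r in list(range(112,240,8))+[240,260,280,300]:
    x=np.where(m[r,295:340])[0]+295; print(r,x.min() if len(x) else '',x.max() if len(x) else '',(x.min()+x.max())/2 if len(x) else '',end='; ')
print()
for d in (0,40,80,115,140): print(d,[proj('wrist',T+[0,0,18.7-d]+y*s,c).round(1).tolist() for s in(0,30)])
for u in (317,318,319): print([round(float((onz('wrist',u,v,149,c)-T)@z),2) for v in(110,130)])
g=cv2.cvtColor(im,cv2.COLOR_BGR2GRAY)
for r in (110,120,130,136): print(r,g[r,305:332].tolist())
E
```

```text
112 315 320 317.5; 120 315 320 317.5; 128 316 319 317.5; 136 316 319 317.5; 144 316 319 317.5; 152 317 319 318.0; 160 316 319 317.5; 168 315 319 317.0; 176 313 320 316.5; 184 311 321 316.0; 192 309 323 316.0; 200 309 324 316.5; 208 308 326 317.0; 216 306 327 316.5; 224 305 329 317.0; 232 304 329 316.5; 240 304 328 316.0; 260 301 331 316.0; 280 299 333 316.0; 300 297 334 315.5; 
0 [[318.5, 286.3], [318.6, 224.4]]
40 [[318.2, 246.4], [318.3, 195.9]]
80 [[318.1, 220.3], [318.1, 177.8]]
115 [[318.0, 204.0], [318.0, 166.6]]
140 [[317.9, 194.7], [317.9, 160.4]]
[-0.7, -0.7]
[0.23, 0.25]
[1.17, 1.2]
110 [158, 155, 150, 149, 144, 135, 128, 124, 108, 97, 100, 110, 117, 121, 118, 120, 129, 140, 153, 158, 165, 168, 171, 178, 178, 183, 183]
120 [166, 162, 158, 157, 149, 146, 138, 131, 121, 105, 97, 102, 119, 128, 123, 125, 129, 145, 159, 164, 168, 175, 178, 183, 186, 187, 189]
130 [167, 167, 162, 160, 155, 150, 140, 134, 126, 114, 89, 72, 74, 64, 69, 92, 123, 147, 160, 169, 171, 180, 184, 187, 191, 191, 192]
136 [173, 169, 164, 160, 156, 147, 146, 134, 126, 111, 89, 77, 75, 69, 83, 102, 123, 141, 161, 170, 174, 179, 182, 187, 191, 193, 195]
```

Call:
send_rows:
  motion:
    - [0.0,0,0.006,0.0013,-0.4]
    - [0.0,0,0,0,0]
    - [0.0,0,0,0,0]
    - [0.0,0.01,0,0,0]
    - [0.0,0.01,0,0,0]
    - [0.0,0.01,0,0,0]
    - [0.0,0.005,0,0,0]
    - [0.0,0,0,0,0]

```text
t: 9.4
position: [575.9, 172.1, 280.5]
ee_rot: [-0.261, 1.556, 0.261]
ft_force: [-0.5, -0.9, -0.4]
width: 13.4
```

```bash
cat >> h.py <<'E'
def st(n=6):
    o=manip.get_obs(); R=Ro.from_rotvec(o['ee_rot']).as_matrix(); T=o['position']
    F=[]
    r=np.array([np.cos(.332),np.sin(.332),0]); ry=np.array([-r[1],r[0],0]); d=T-np.array([575.5,171.3,0])
    f=o['ft_force']; print('t',round(o['t'],2),'tip z',round(T[2]-121.5,1),'rack x,y',round(d@r,2),round(d@ry,2),'Fx,Fy,Fz rack',round(f@r,2),round(f@ry,2),round(f[2],2),'tilt',R[:,0].round(4),'w',round(o['width'],1),'yaw',round(np.arctan2(R[1,2],R[0,2]),3),'M',o['ft_torque'].round(2))
E
python3 - <<'E'
from h import *
st(); c=manip.get_calibration('wrist')['pose']; im=manip.read_camera('wrist')[:,:,::-1];cv2.imwrite('pics/w5.png',im); h=cv2.cvtColor(im,cv2.COLOR_BGR2HSV)
m=cv2.inRange(h,(8,60,20),(32,255,255))
for r in list(range(88,240,8))+[240,260,280,300]:
    x=np.where(m[r,295:340])[0]+295; print(r,x.min() if len(x) else '',x.max() if len(x) else '',(x.min()+x.max())/2 if len(x) else '',end='; ')
st()
E
```

```text
t 9.4 tip z 159.0 rack x,y 0.63 0.64 Fx,Fy,Fz rack -0.7 -0.66 -0.43 tilt [-1.3e-03 -2.0e-04 -1.0e+00] w 13.4 yaw 0.332 M [-0.   -0.02  0.01]
88   ; 96   ; 104   ; 112   ; 120 313 318 315.5; 128 313 318 315.5; 136 314 317 315.5; 144 314 318 316.0; 152 314 317 315.5; 160 314 317 315.5; 168 314 317 315.5; 176 313 319 316.0; 184 311 321 316.0; 192 309 322 315.5; 200 308 324 316.0; 208 307 326 316.5; 216 306 327 316.5; 224 305 328 316.5; 232 304 329 316.5; 240 304 328 316.0; 260 300 331 315.5; 280 299 333 316.0; 300 297 334 315.5; t 9.45 tip z 159.6 rack x,y 0.99 0.75 Fx,Fy,Fz rack -0.32 0.33 -0.8 tilt [-3.e-04  1.e-04 -1.e+00] w 13.1 yaw 0.332 M [ 0.01 -0.04 -0.02]
```

Call:
send_rows:
  motion:
    - [0.0,0.004,0,-0.0003,0]
    - [0.0,0.004,0,0,0]
    - [0.0,0.004,0,0,0]
    - [0.0,0.003,0,0,0]
    - [0.0,0.002,0,0,0]
    - [0.0,0.002,0,0,0]
    - [0.0,0.002,0,0,0]
    - [0.0,0,0,0,0]

```text
t: 10.45
position: [575.9, 172.2, 260.1]
ee_rot: [-0.261, 1.555, 0.261]
ft_force: [-0.1, 0.4, -0.6]
width: 13.4
```

```bash
python3 -c "
from h import *
st()"
```

```text
t 10.45 tip z 138.6 rack x,y 0.63 0.69 Fx,Fy,Fz rack -0.01 0.42 -0.56 tilt [-3.e-04 -0.e+00 -1.e+00] w 13.4 yaw 0.332 M [0.05 0.01 0.  ]
```

In the gap, no contact. Continue slowly.

Call:
send_rows:
  motion:
    - [0.0,0.002,0,0,0]
    - [0.0,0.002,0,0,0]
    - [0.0,0.002,0,0,0]
    - [0.0,0.002,0,0,0]
    - [0.0,0.002,0,0,0]
    - [0.0,0.002,0,0,0]
    - [0.0,0.002,0,0,0]
    - [0.0,0.002,0,0,0]

```text
t: 11.45
position: [575.8, 172.2, 244.1]
ee_rot: [-0.261, 1.555, 0.261]
ft_force: [-0.3, -0.1, 0.9]
width: 13.5
```

```bash
python3 -c "
from h import *
st()"
```

```text
t 11.45 tip z 122.6 rack x,y 0.61 0.72 Fx,Fy,Fz rack -0.3 -0.04 0.94 tilt [-2.e-04 -1.e-04 -1.e+00] w 13.5 yaw 0.332 M [-0.03  0.09 -0.06]
```

Call:
send_rows:
  motion:
    - [0.0,0.001,0,0,0]
    - [0.0,0.001,0,0,0]
    - [0.0,0.001,0,0,0]
    - [0.0,0.001,0,0,0]
    - [0.0,0.001,0,0,0]
    - [0.0,0.001,0,0,0]
    - [0.0,0.001,0,0,0]
    - [0.0,0.001,0,0,0]

```text
t: 12.45
position: [575.8, 172.1, 236.2]
ee_rot: [-0.261, 1.555, 0.261]
ft_force: [-1.9, -0.7, 0.4]
width: 13.1
```

```bash
python3 -c "
from h import *
st()"
```

```text
t 12.45 tip z 114.7 rack x,y 0.56 0.71 Fx,Fy,Fz rack -2.05 -0.01 0.44 tilt [-4.e-04 -2.e-04 -1.e+00] w 13.1 yaw 0.332 M [-0.09  0.35 -0.02]
```

Call:
send_rows:
  motion:
    - [0.0,0.001,0,-0.0003,0]
    - [0.0,0.001,0,-0.0002,0]
    - [0.0,0.001,0,0,0]
    - [0.0,0.001,0,0,0]
    - [0.0,0.001,0,0,0]
    - [0.0,0.001,0,0,0]
    - [0.0,0.001,0,0,0]
    - [0.0,0.001,0,0,0]

```text
t: 13.45
position: [575.5, 172.1, 228.4]
ee_rot: [-0.261, 1.555, 0.261]
ft_force: [-1.3, 0.0, 1.2]
width: 13.5
```

```bash
python3 -c "
from h import *
st()"
```

```text
t 13.45 tip z 106.9 rack x,y 0.25 0.72 Fx,Fy,Fz rack -1.21 0.42 1.23 tilt [ 1.e-04  0.e+00 -1.e+00] w 13.5 yaw 0.332 M [-0.17  0.31  0.  ]
```

Call:
send_rows:
  motion:
    - [0.0,0.001,0,-0.0002,0]
    - [0.0,0.001,0,-0.0002,0]
    - [0.0,0.001,0,0,0]
    - [0.0,0.001,0,0,0]
    - [0.0,0.001,0,0,0]
    - [0.0,0.001,0,0,0]
    - [0.0,0.001,0,0,0]
    - [0.0,0.001,0,0,0]

```text
t: 14.45
position: [575.4, 172.0, 220.6]
ee_rot: [-0.261, 1.554, 0.261]
ft_force: [-1.0, 0.4, 4.9]
width: 13.4
```

```bash
python3 -c "
from h import *
st()"
```

```text
t 14.45 tip z 99.1 rack x,y 0.14 0.75 Fx,Fy,Fz rack -0.8 0.65 4.86 tilt [ 8.e-04  3.e-04 -1.e+00] w 13.4 yaw 0.332 M [-0.07  0.25 -0.04]
```

Call:
send_rows:
  motion:
    - [0.0,0,0,-0.0002,0]
    - [0.0,0,0,0,0]
    - [0.0,0,0,0,0]
    - [0.0,0,0,0,0]
    - [0.0,0,0,0,0]
    - [0.0,0,0,0,0]
    - [0.0,0,0,0,0]
    - [0.0,0.001,0,0,0]

```text
t: 15.45
position: [575.2, 172.0, 219.6]
ee_rot: [-0.261, 1.554, 0.261]
ft_force: [0.3, 0.8, 5.9]
width: 13.5
```

```bash
python3 - <<'E'
from h import *
st(); a=manip.read_camera('wrist'); st(); b=manip.read_camera('side'); st(); manip.read_camera('top');st()
T=manip.get_obs()['position']; q=proj('side',T-[0,0,60]).astype(int)
A=cv2.resize(a[60:260,240:390],(390,520),interpolation=cv2.INTER_CUBIC); B=cv2.resize(b[q[1]-80:q[1]+80,q[0]-60:q[0]+60],(390,520),interpolation=cv2.INTER_CUBIC)
cv2.imwrite('pics/c6.png',np.hstack([A,B])[:,:,::-1])
E
```

```text
t 15.45 tip z 98.1 rack x,y -0.06 0.73 Fx,Fy,Fz rack 0.56 0.69 5.9 tilt [ 8.e-04  2.e-04 -1.e+00] w 13.5 yaw 0.332 M [ 0.04 -0.18 -0.05]
t 15.5 tip z 97.9 rack x,y -0.1 0.73 Fx,Fy,Fz rack 0.56 0.4 3.52 tilt [ 7.e-04  3.e-04 -1.e+00] w 13.3 yaw 0.332 M [ 0.1  -0.24 -0.01]
t 15.55 tip z 97.9 rack x,y -0.09 0.7 Fx,Fy,Fz rack 1.46 -0.45 4.48 tilt [ 6.e-04  2.e-04 -1.e+00] w 13.5 yaw 0.332 M [ 0.07 -0.23 -0.02]
t 15.6 tip z 97.9 rack x,y -0.11 0.75 Fx,Fy,Fz rack 1.76 0.28 3.4 tilt [ 6.e-04  3.e-04 -1.e+00] w 13.3 yaw 0.332 M [ 0.14 -0.31 -0.04]
```

View pics/c6.png

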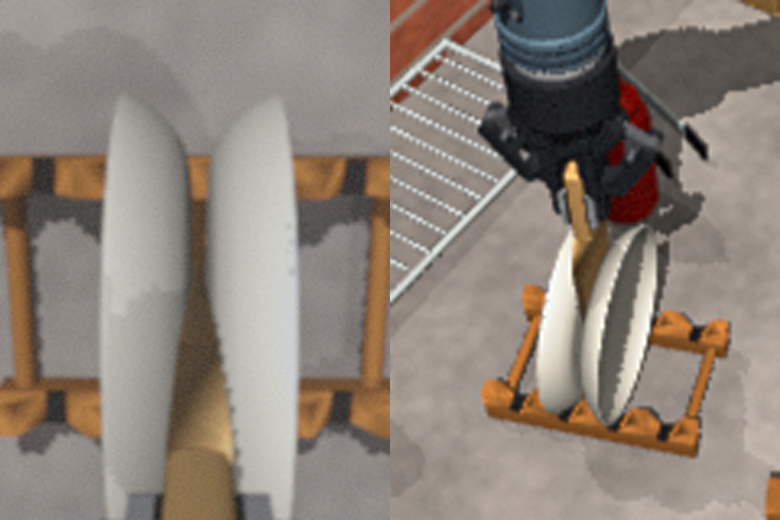

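Call:
send_rows:
  motion:
    - [0.0,0,0,0.0001,0]
    - [0.0,0,0,0,0]
    - [0.0,0,0,0,0]
    - [0.0,0,0,0,0]
    - [0.0,0,0,0,0]
    - [0.0,0,0,0,0]
    - [0.0,0,0,0,0]
    - [0.0,0,0,0,0]

```text
t: 16.6
position: [575.2, 172.0, 219.4]
ee_rot: [-0.261, 1.555, 0.261]
ft_force: [1.0, 1.0, 4.5]
width: 12.9
```

```bash
python3 - <<'E'
from h import *
for i in range(6): st(); manip.read_camera('top')
E
```

```text
t 16.6 tip z 97.9 rack x,y -0.09 0.72 Fx,Fy,Fz rack 1.25 0.67 4.49 tilt [ 4.e-04  2.e-04 -1.e+00] w 12.9 yaw 0.332 M [ 0.08 -0.27 -0.12]
t 16.65 tip z 97.9 rack x,y -0.12 0.68 Fx,Fy,Fz rack 1.39 0.51 4.71 tilt [ 4.e-04  1.e-04 -1.e+00] w 13.4 yaw 0.332 M [ 0.11 -0.28 -0.06]
t 16.7 tip z 97.9 rack x,y -0.1 0.74 Fx,Fy,Fz rack 1.83 0.22 5.3 tilt [ 5.e-04  2.e-04 -1.e+00] w 13.4 yaw 0.332 M [ 0.13 -0.31 -0.02]
t 16.75 tip z 97.9 rack x,y -0.13 0.76 Fx,Fy,Fz rack 1.23 -0.21 4.92 tilt [ 4.e-04  1.e-04 -1.e+00] w 13.4 yaw 0.332 M [ 0.13 -0.32 -0.08]
t 16.8 tip z 97.9 rack x,y -0.11 0.73 Fx,Fy,Fz rack 0.03 0.13 5.36 tilt [ 4.e-04  2.e-04 -1.e+00] w 13.5 yaw 0.332 M [ 0.13 -0.28 -0.03]
t 16.85 tip z 97.9 rack x,y -0.13 0.72 Fx,Fy,Fz rack 0.52 -0.43 4.73 tilt [ 4.e-04  1.e-04 -1.e+00] w 13.3 yaw 0.332 M [ 0.07 -0.29 -0.06]
```

Call:
send_rows:
  motion:
    - [0.0,0,0,0.0001,0]
    - [0.0,0,0,0,0]
    - [0.0,0,0,0,0]
    - [0.0,0,0,0,0]
    - [0.0,0,0,0,0]
    - [0.0,0,0,0,0]
    - [0.0,0,0,0,0]
    - [0.0,0,0,0,0]

```text
t: 17.9
position: [575.2, 172.0, 219.4]
ee_rot: [-0.261, 1.555, 0.261]
ft_force: [1.6, 0.3, 4.2]
width: 13.7
```

```bash
python3 - <<'E'
from h import *
for i in range(4): st(); manip.read_camera('top')
print(manip.job_done())
E
```

```text
t 17.9 tip z 97.9 rack x,y -0.07 0.73 Fx,Fy,Fz rack 1.57 -0.24 4.16 tilt [ 3.e-04  1.e-04 -1.e+00] w 13.7 yaw 0.332 M [ 0.11 -0.26 -0.01]
t 17.95 tip z 97.9 rack x,y -0.09 0.72 Fx,Fy,Fz rack 0.76 -0.56 5.38 tilt [ 2.e-04  1.e-04 -1.e+00] w 13.2 yaw 0.332 M [ 0.09 -0.31 -0.05]
t 18.0 tip z 97.9 rack x,y -0.09 0.75 Fx,Fy,Fz rack 2.69 -0.6 4.73 tilt [ 2.e-04  1.e-04 -1.e+00] w 13.0 yaw 0.332 M [ 0.14 -0.24 -0.  ]
t 18.05 tip z 97.9 rack x,y -0.09 0.73 Fx,Fy,Fz rack 1.43 0.07 5.34 tilt [ 2.e-04  1.e-04 -1.e+00] w 13.0 yaw 0.332 M [ 0.08 -0.21 -0.06]
the job is handed in; nothing more can be done
None
```

I drew the spatula out of the block and slid its blade straight down between the plates on the smaller rack. I stopped when the drag rose to about 5–6 N, and handed the job in at 18 s with the handle still gripped.

- **Depth and drag:** the blade tip is at about z = 98 mm, some 51 mm below the foot of the funnel. The last readings, with the arm still, show a steady upward force of 4.2–5.4 N.
- **Centring:** by my own estimate of the rack's position, the blade is within about 0.1 mm of the gap's middle and 0.7 mm of midway across the plates. The last picture shows the blade between the plates and the fingers above their rims.
- **Not fully resolved:** a side push of about 1.5 N along the rack's x remained, so the near plate bears slightly more. Two 0.1 mm corrections did not clearly remove it.
- **Not checked:** I took no final look at the bystanders. I read no unexpected forces on the way.

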